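# Hang the staple caddy on its bolt by the keyhole

## Robot

A 6-joint arm with a two-finger parallel gripper is mounted at the origin on the work surface. World frame = base frame: x ahead of the robot, y to its left, z up, the work surface at z = 0. Lengths are in m, angles in rad, forces in N, time in s.
With the tool pointing down it reaches from about 0.35 to 0.775 m from the base axis. Payload 7.3 kg.
Tool frame: the origin (TCP) lies at the centre of the arm's flange, where the gripper is bolted on; the fingertips stand 178 mm ahead of it and the grasp point (between the pads) lies 159 mm ahead of it; z points along the fingers, y is the line along which they close (so a half turn about z gives the same grasp; the last joint's range is limited). The gripper opens to 92 mm and grips with 3 to 60 N. Pads are 19 mm wide; open, the fingers measure 130 mm over their backs; the gripper's body (75 mm by 190 mm) begins 47 mm behind the grasp point.
Start: joints at [-1.427, 0.342, 1.524, -0, 1.275, -0.146], TCP at [0.15, -0.503, 0.405] pointing down, gripper open.
Joint ranges: [-2.53, 2.53], [-0.77, 2.02], [0.04, 2.7], [-1, 4.14], [0.28, 2.66], [-3.11, 3.11]. Speed limits (rad/s): [2.57, 2.57, 3.14, 3.14, 3.14, 3.14].

## Interface

Orientations are given as [roll, pitch, yaw] about the fixed x, y, z axes, in that order (R = Rz(yaw) Ry(pitch) Rx(roll)).
In Python, from cell import robot, optics, monitor gives the robot as it stands (robot), with the cameras (optics) and the readings (monitor).
- The arm moves only by the tool send_path, called as name([rows], argument=value, ...), one row to a line, values as JSON. Schema: {"type":"object","properties":{"steps":{"type":"array","items":{"type":"object","properties":{"trans":{"type":"array","items":{"type":"number"},"minItems":3,"maxItems":3},"rot":{"type":"array","items":{"type":"number"},"minItems":3,"maxItems":3}},"additionalProperties":false},"minItems":1,"maxItems":8},"jaw":{"type":"number"},"clamp_n":{"type":"number"},"only":{"type":"string"},"quiet":{"type":"boolean"},"lines":{"type":"string"}},"required":["steps"],"additionalProperties":false}. steps is a list of rows, 1 to 8 of them, each an object with the fields trans (a list: dx, dy, dz in a scale on which 1.0 is 80 cm), rot (a list: a rotation vector rx, ry, rz in fractions of the full range, 1 being 4 rad); a field left out counts as zero; each row shifts and turns the commanded pose from where the row before left it, along the tool's axes as they then stand; what a row does not reach is not made up. A row lasts 1/12 s, in which the tool goes at most 0.0417 m and 0.125 rad, less where a joint would pass 70% of its speed; a pose out of reach is approached as far as the arm can. jaw is the finger opening in m, set as the call begins (left out keeps the last). The fingers move at their own pace and stop on an object; clamp_n is the grip in N (left out, the last holds). Time passes only in rows, so rows that do not move let the fingers close. The tool returns the time, the measured TCP pose, the force, the opening and the grip force at its end. only (a regular expression) keeps the lines of the reply that match it, lines (a string "A,B") keeps lines A to B, and quiet returns only ok. No shift or turn number may pass 1 either way. Input that does not fit is refused with a message, and nothing moves.
- monitor.observe(): the state, without advancing time (a new reading comes with each control period).
- optics.read_camera(name): name is "scene" or "side" or "wrist"; returns a dict with "image" (420x560x3 uint8, red, green, blue), "fx", "fy", "cx", "cy" (pixels), "pose" (4x4, takes a point from camera to world coordinates). Camera axes: x right, y down, z forward; pixel columns grow to the right and rows downward; lengths in m; the calibration is good to about 2 mm. A picture is of the moment at which its call begins. There is no depth.
- robot.hand_in(): hands the job in; it is judged then, once.
The state is a dict: "time": time; "qpos": joint angles; "qvel": joint speeds; "joint_efforts": joint torques, N m; "tool_pos": TCP position; "tool_rot": TCP orientation; "contact_force": force on the tool from outside, world axes, zero at the start; "torque": the same for the moment, N m; "opening": finger opening in m; "grip_force": force on a finger pad.
Only numpy, scipy, OpenCV 4.12 (cv2) and the standard library are available. Lean on these libraries where they do the work, as an engineer would, in place of code of your own. Each camera call takes 0.05 s, during which the arm holds its last target. There are 200 camera calls.

## Task

Pick up the blue staple caddy by its wooden handle and hang it on the plywood panel: put the keyhole in its back over the bolt head, press its back against the panel, and lower it until the bolt is fully home at the top of the slot before you let go. Keep the caddy upright all the time and leave the jar, the hammer and the round seat board where they are.

Things in the scene. Friction and masses are not known exactly. Their poses are not given: they have to be found in the camera images.
- caddy: Open blue caddy, 100 mm wide (y), 140 tall, about 0.4 kg, standing on the table. Origin: bottom middle of the rear face of its back plate; x points out of its back, front looks to -x, z up. In mm: back plate x -6 to 0, 140 tall; tray x -110 to -6 with walls 30 tall. The back plate has a through keyhole (see hole, slot_end)
- handle (a point): Grip point of the caddy's wooden handle, at caddy (-62, 0, 88) mm: an upright bar 12 mm thick (along caddy y), 36 mm wide (along caddy x), its top at z 100 mm (12 mm above this point), free above the 40 mm high divider. Axes as the caddy
- hole (a point): Centre of the keyhole's round entry hole, 22 mm across, in the plane of the caddy's rear face, at caddy (0, 0, 98) mm. It runs up into a vertical slot 11 mm wide. Axes as the caddy
- slot_end (a point): Where the bolt's axis lies when home in the slot, in the plane of the caddy's rear face, at caddy (0, 0, 120) mm; the slot's closed top is at z 123.5 mm. Axes as the caddy
- panel: Fixed upright plywood panel 300 mm wide (y), 200 mm tall, 18 mm thick, on two feet behind it. Origin: bottom middle of its front face; the face is the plane x = 0 and looks to -x, x points into the panel, z up
- track_mid (a point): Middle of the level track in the panel's face, 180 mm above the table. A fixed bolt stands square out of the track (to panel -x), at this height but anywhere within 15 mm to either side (panel y): where is not reported and must be seen or felt. Bolt: shank 7 mm thick, bare for 10 mm from the face, then a round head 14 mm wide, 4 mm thick, its front 14 mm off the face
- seat_disc: Round plywood seat board, 180 mm across, 18 mm thick, lying flat; a bystander. Origin: centre of its underside
- tack_jar: Jar of tacks, 64 mm across, 85 mm tall, red cap, standing; a bystander. Origin: centre of its underside
- hammer: Hammer 260 mm long lying flat along its own x, handle to -x, head to +x, 26 mm high; a bystander. Origin: under the middle of its length

How it is judged:
By the outcome, as a careful person would: the job done as asked, in the order asked, and still so for the second after the job is handed in, with the robot touching nothing.
It also fails if it takes over 48 s, if anything falls off the work surface, if the arm or the gripper's body presses on something with over 40 N, if the wrist force passes 120 N, or if a joint passes its speed limit or range.

## Working session

There is one attempt and no reset: what is moved stays moved. The work goes in short steps, Python scripts to look and compute and a tool call to move; the robot and the scene stay as the last step left them, time stands still between calls to the robot, and variables do not carry over. Pictures are saved under pics/ and viewed, at most 10 in all, crops included, and the job is handed in when it is done.

```bash
ls; mkdir -p pics
```

Run:
```python
from cell import robot, optics, monitor
import cv2,numpy as np
np.set_printoptions(precision=4,suppress=True)
s=monitor.observe();print(s)
ims=[]
for n in("scene","side","wrist"):
    c=optics.read_camera(n);cv2.imwrite(f"pics/{n}0.png",c["image"][:,:,::-1]);print(n,c["fx"],c["fy"],c["cx"],c["cy"]);print(c["pose"])
```

```text
cell.py
pics
{'time': 0.0, 'qpos': array([-1.427 ,  0.3427,  1.525 ,  0.    ,  1.2754, -0.146 ]), 'qvel': array([ 0.0008, -0.0007,  0.0002,  0.0011, -0.0004,  0.0005]), 'joint_efforts': array([ -0.0002, -43.1242, -24.4216,   0.0717,   0.056 ,  -0.0001]), 'tool_pos': array([ 0.15  , -0.503 ,  0.4041]), 'tool_rot': array([-3.1401, -0.0002,  0.2898]), 'contact_force': array([ 1.2029, -0.6013,  0.3905]), 'torque': array([0.0483, 0.0073, 0.0212]), 'grip_force': 0.0, 'opening': 0.09156391329807972}
scene 408.024899991726 408.024899991726 278.4726493967316 210.33421215733708
[[ 0.7163  0.3874 -0.5804  1.1052]
 [ 0.6977 -0.3818  0.6061 -0.5744]
 [ 0.0132 -0.8391 -0.5438  0.6277]
 [ 0.      0.      0.      1.    ]]
side 417.26155897275527 417.26155897275527 281.3506798376996 210.7979355637804
[[ 0.9693 -0.1848  0.162   0.4148]
 [-0.2457 -0.7347  0.6324 -0.6382]
 [ 0.0021 -0.6528 -0.7575  0.8181]
 [ 0.      0.      0.      1.    ]]
wrist 305.32658246507907 305.32658246507907 275.8814145769637 217.74388382648146
[[ 0.2865 -0.9273 -0.2409  0.216 ]
 [-0.9581 -0.2778 -0.0698 -0.4834]
 [-0.0022  0.2508 -0.968   0.3844]
 [ 0.      0.      0.      1.    ]]
```

View pics/scene0.png

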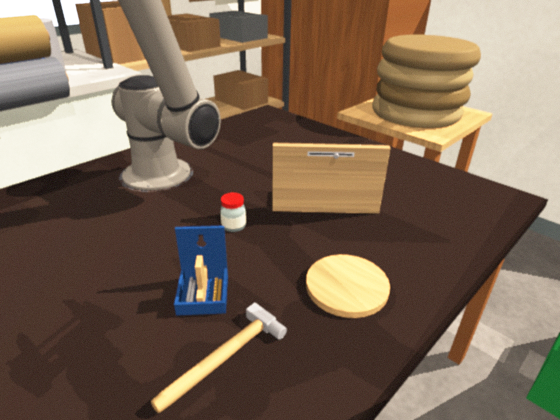

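View pics/side0.png

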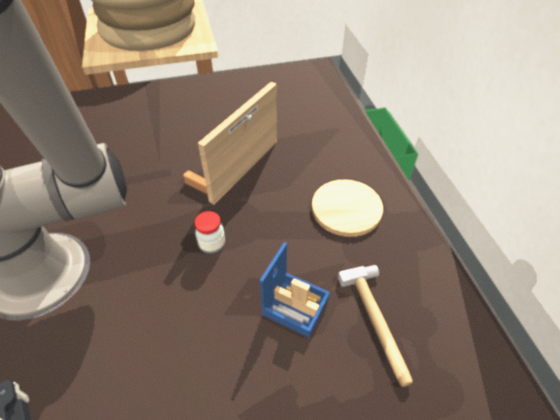

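The scene view shows the caddy at about (203,270), the panel at (330,180) with its bolt near (341,155), the jar at (233,212), the disc at (347,285) and the hammer at (220,355). The side view shows the caddy at (295,295), the panel at (242,145), the jar at (209,232), and the disc to the right. Next I'll enlarge the caddy and the panel from both views.

Run:
```python
import cv2,numpy as np
def crop(n,u,v):
    im=cv2.imread(f"pics/{n}0.png")[v:v+100,u:u+133]
    im=cv2.resize(im,(399,300),interpolation=cv2.INTER_CUBIC)
    return im
A=np.hstack([crop("scene",140,220),crop("scene",264,130)])
B=np.hstack([crop("side",235,240),crop("side",180,85)])
cv2.imwrite("pics/crops.png",np.vstack([A,B]))
def mask(n,lo,hi,mn):
    im=cv2.imread(f"pics/{n}0.png");h=cv2.cvtColor(im,cv2.COLOR_BGR2HSV)
    m=cv2.inRange(h,lo,hi);cs,_=cv2.findContours(m,0,2)
    for c in cs:
        if cv2.contourArea(c)>mn:
            p=cv2.approxPolyDP(c,2.0,True)[:,0];print(n,cv2.contourArea(c),p.tolist())
for n in("scene","side"):
    print("blue");mask(n,(100,120,40),(130,255,255),300)
    print("wood");mask(n,(8,60,90),(28,255,255),1200)
```

```text
blue
scene 4170.5 [[220, 225], [175, 227], [181, 263], [174, 300], [178, 315], [225, 312], [227, 271], [224, 231]]
wood
scene 2055.5 [[262, 322], [258, 319], [252, 321], [161, 390], [151, 400], [157, 412], [162, 411], [257, 334], [263, 328]]
scene 1476.0 [[504, 258], [463, 308], [464, 312], [447, 358], [457, 364], [466, 354]]
scene 4262.5 [[309, 267], [306, 274], [308, 293], [318, 306], [330, 313], [344, 317], [364, 317], [379, 311], [388, 299], [388, 277], [379, 266], [366, 258], [346, 253], [331, 254], [316, 260]]
scene 1641.0 [[40, 19], [34, 15], [0, 18], [0, 55], [49, 48], [50, 53], [49, 35]]
scene 31741.5 [[292, 0], [289, 111], [381, 143], [273, 142], [272, 210], [378, 213], [390, 147], [404, 151], [404, 140], [424, 146], [424, 154], [421, 157], [440, 163], [441, 152], [461, 138], [455, 166], [451, 167], [469, 173], [467, 170], [480, 127], [490, 120], [492, 115], [463, 105], [470, 95], [468, 83], [473, 74], [471, 67], [480, 58], [479, 47], [475, 43], [453, 37], [426, 35], [424, 32], [430, 0]]
scene 6390.0 [[161, 0], [184, 61], [261, 47], [260, 76], [240, 70], [213, 76], [215, 95
[... 673 characters left out ...]
, [113, 85], [110, 70], [117, 85], [128, 83], [124, 72], [126, 68], [195, 60], [198, 70], [196, 76], [150, 82], [128, 96], [94, 107], [77, 106], [96, 142], [105, 142], [119, 160], [127, 182], [126, 204], [124, 207], [101, 214], [44, 226], [48, 231], [61, 230], [83, 241], [86, 238], [103, 235], [106, 247], [99, 259], [92, 263], [91, 261], [86, 280], [64, 305], [32, 319], [27, 325], [84, 305], [90, 306], [94, 312], [91, 340], [79, 371], [62, 396], [45, 407], [38, 419], [342, 419], [343, 416], [344, 419], [491, 419], [451, 250], [424, 213], [328, 59], [214, 74], [211, 59], [217, 57], [216, 50], [176, 54], [184, 46], [211, 40], [200, 11], [201, 3], [195, 0], [93, 0], [88, 19], [84, 17], [78, 0]]
```

View pics/crops.png

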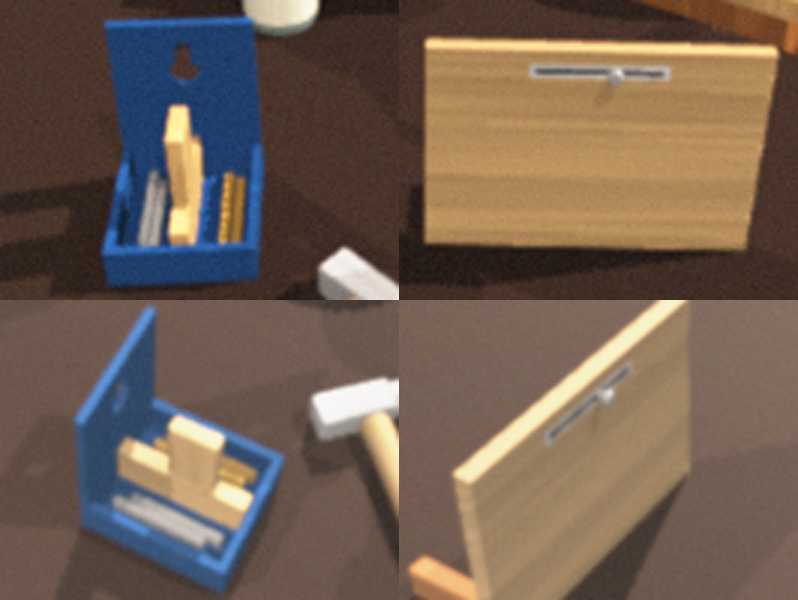

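The crops show the caddy front-on, with its handle top near scene (200,257) and keyhole near (200,243). In the side view the handle top is at about (301,282). The panel's bolt head is at scene (468.7−264…) ≈ (336,155), and its track ends are clear in both views. I'll triangulate these points.

Create h.py:
```python
import numpy as np,cv2
np.set_printoptions(precision=4,suppress=True)
def ray(c,uv):
    d=np.array([(uv[0]-c["cx"])/c["fx"],(uv[1]-c["cy"])/c["fy"],1.]);d=c["pose"][:3,:3]@d
    return c["pose"][:3,3],d/np.linalg.norm(d)
def tri(rs):
    A=sum(np.eye(3)-np.outer(d,d) for o,d in rs);b=sum((np.eye(3)-np.outer(d,d))@o for o,d in rs)
    x=np.linalg.solve(A,b);return x,max(np.linalg.norm((np.eye(3)-np.outer(d,d))@(x-o)) for o,d in rs)
def plane(r,z): o,d=r;return o+d*(z-o[2])/d[2]
def proj(c,X):
    p=c["pose"][:3,:3].T@(np.asarray(X)-c["pose"][:3,3]);return np.array([c["fx"]*p[0]/p[2]+c["cx"],c["fy"]*p[1]/p[2]+c["cy"]])
```

Run:
```python
from h import *
from cell import robot, optics, monitor
S=optics.read_camera("scene");D=optics.read_camera("side")
def cs(p,off,o): return [off[0]+(p[0]-o[0]+.5)/3-.5,off[1]+(p[1]-o[1]+.5)/3-.5]
sc=lambda p:ray(S,cs(p,(140,220),(0,0)))
sp=lambda p:ray(S,cs(p,(264,130),(399,0)))
dc=lambda p:ray(D,cs(p,(235,240),(0,300)))
dp=lambda p:ray(D,cs(p,(180,85),(399,300)))
for n,a,b in [("trackL",(531,71),(547,441)),("trackR",(668,74),(631,367)),("bolt",(614,76),(606,395)),("botR",(747,247),(690,470)),("topL",(426,39),(455,472))]:
    print(n,*tri([sp(a),dp(b)]))
for n,a,b in [("plate topL",(107,24),(78,415)),("plate topR",(253,18),(155,308)),("handle top",(178,112),(199,431)),("front botR?",(105,283),(220,592))]:
    print(n,*tri([sc(a),dc(b)]))
for n,p in [("fbL",(105,283)),("fbR",(258,277))]:print(n,plane(sc(p),0))
for n,p in [("fb",(220,592)),("rb",(85,525))]:print(n,plane(dc(p),0))
for n,p in [("hole",(184,70)),]:print(n,plane(sc(p),0.098))
```

```text
trackL [0.491  0.1719 0.179 ] 0.000783298641299489
trackR [0.5773 0.2521 0.1795] 0.00031641828421950747
bolt [0.5482 0.2151 0.1809] 0.0007184939442289455
botR [0.6443 0.3173 0.0018] 0.0017947337647005173
topL [0.4143 0.122  0.2011] 0.0006947268208371496
plate topL [ 0.4808 -0.2264  0.14  ] 0.0015308634376761587
plate topR [ 0.5488 -0.1559  0.1418] 0.0010462235250812907
handle top [ 0.5587 -0.232   0.1068] 0.0030143313073622566
front botR? [ 0.5584 -0.3012  0.0019] 0.00018848301860103548
fbL [ 0.5568 -0.3006  0.    ]
fbR [ 0.6255 -0.2244  0.    ]
fb [ 0.5587 -0.3002  0.    ]
rb [ 0.48  -0.229  0.   ]
hole [ 0.5134 -0.1918  0.098 ]
```

The measurements agree: the handle top triangulates to z 0.107 m (±3 mm), the plate top to 0.140, the track to 0.179 and the bolt to 0.181. The caddy yaw is about 137° and the panel yaw about 133°. I'll move over the handle at the current height, then turn.

Units first: shifts go in shares of 80 cm and turns go in shares of 4 rad. So 0.039 m is 0.0488, -0.012 m is -0.015.

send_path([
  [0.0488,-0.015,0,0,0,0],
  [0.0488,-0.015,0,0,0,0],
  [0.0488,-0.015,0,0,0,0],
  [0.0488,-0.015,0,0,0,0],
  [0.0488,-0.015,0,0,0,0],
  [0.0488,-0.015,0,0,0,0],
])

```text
refused: steps[0]: [0.0488, -0.015, 0, 0, 0, 0] is not of type 'object' (schema: type "object"). Nothing was moved.
```

The error is about the shape of the input: a list of objects, one for each row. Fixing that and sending the same move.

send_path([
  {"trans":[0.0488,-0.015,0]},
  {"trans":[0.0488,-0.015,0]},
  {"trans":[0.0488,-0.015,0]},
  {"trans":[0.0488,-0.015,0]},
  {"trans":[0.0488,-0.015,0]},
  {"trans":[0.0488,-0.015,0]},
])

```text
time: 0.75
tool_pos: [0.355, -0.3658, 0.4048]
tool_rot: [3.141, -0.0, 0.289]
contact_force: [0.7, -0.0, 0.3]
opening: 0.0918
grip_force: 0.0
```

send_path([
  {"trans":[0.0488,-0.015,0]},
  {"trans":[0.0488,-0.015,0]},
  {"trans":[0.0488,-0.015,0]},
  {"trans":[0.0488,-0.015,0]},
  {"trans":[0.0488,-0.015,0]},
  {"trans":[0.0488,-0.015,0]},
])

```text
time: 1.25
tool_pos: [0.5588, -0.2298, 0.4046]
tool_rot: [3.142, 0.0, 0.29]
contact_force: [0.1, -1.0, 0.9]
opening: 0.0917
grip_force: 0.0
```

send_path([
  {"rot":[0,0,-0.03]},
  {"rot":[0,0,-0.03]},
  {"rot":[0,0,-0.03]},
  {"rot":[0,0,-0.03]},
  {"rot":[0,0,-0.03]},
  {"rot":[0,0,-0.03]},
  {"rot":[0,0,-0.03]},
  {"rot":[0,0,-0.03]},
])

```text
time: 1.92
tool_pos: [0.5574, -0.2313, 0.4045]
tool_rot: [-3.141, -0.0, 1.256]
contact_force: [0.1, 0.7, -0.3]
opening: 0.0918
grip_force: 0.0
```

send_path([
  {"rot":[0,0,-0.03]},
  {"rot":[0,0,-0.03]},
  {"rot":[0,0,-0.03]},
  {"rot":[0,0,-0.03]},
  {"rot":[0,0,-0.03]},
  {"rot":[0,0,-0.03]},
  {"rot":[0,0,-0.03]},
  {"rot":[0,0,-0.03]},
])

```text
time: 2.58
tool_pos: [0.5574, -0.2314, 0.4045]
tool_rot: [-3.141, -0.0, 2.216]
contact_force: [-0.4, -0.4, 0.0]
opening: 0.092
grip_force: 0.0
```

send_path([
  {"rot":[0,0,-0.0225]},
  {"rot":[0,0,-0.0225]},
  {},
])

```text
time: 2.83
tool_pos: [0.5574, -0.2314, 0.4045]
tool_rot: [-3.141, -0.0, 2.393]
contact_force: [-0.2, 0.2, -0.5]
opening: 0.0915
grip_force: 0.0
```

Run:
```python
from h import *
from cell import robot, optics, monitor
W=optics.read_camera("wrist");cv2.imwrite("pics/w1.png",W["image"][:,:,::-1])
s=monitor.observe();print(s["tool_pos"],s["tool_rot"],s["qpos"]);print(W["pose"])
```

```text
[ 0.5574 -0.2314  0.4045] [-3.1414 -0.0003  2.3882] [-0.5204  0.4881  1.2948 -0.0001  1.359  -1.3377]
[[ 0.6801  0.7098  0.1833  0.5098]
 [ 0.7331 -0.6586 -0.1698 -0.1853]
 [ 0.0002  0.2498 -0.9683  0.3848]
 [ 0.      0.      0.      1.    ]]
```

View pics/w1.png

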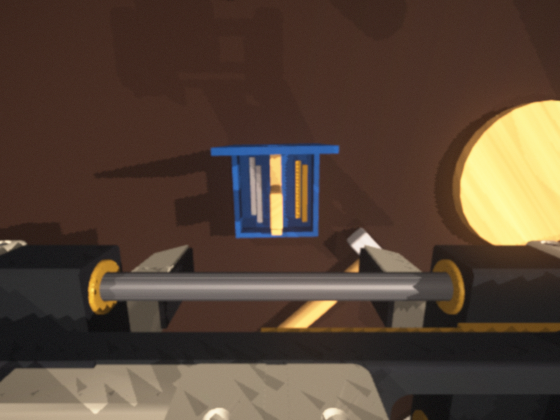

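The wrist view shows the caddy centred at about (277,195). The plate's top edge runs from (211,152) to (338,149), the handle bar is near (277,190), and the hammer head is at (362,240). I'll refine the yaw and position from the masks.

Run:
```python
from h import *
from cell import robot, optics, monitor
W=optics.read_camera("wrist");im=W["image"][:,:,::-1].copy();h=cv2.cvtColor(im,cv2.COLOR_BGR2HSV)
b=cv2.inRange(h,(100,120,60),(130,255,255));b[250:]=0
# plate top edge: rear boundary per column
cols=np.arange(216,334);top=np.array([np.flatnonzero(b[:,c])[0]-.5 if b[:,c].any() else np.nan for c in cols])
p=np.polyfit(cols[~np.isnan(top)],top[~np.isnan(top)],1);ys,xs=np.nonzero(b[140:158]);l,r=xs.min()-.5,xs.max()+.5
P=[plane(ray(W,(x,np.polyval(p,x))),.14) for x in (l,r)];d=P[1]-P[0]
print("rear top edge",P,"width",np.linalg.norm(d),"mid",(P[0]+P[1])/2,"yaw",np.degrees(np.arctan2(d[1],d[0]))+90)
w=cv2.inRange(h,(10,60,120),(30,200,255))[140:245,225:325]
n,lab,st,ce=cv2.connectedComponentsWithStats(w);print(st[1:][st[1:,4]>40],ce[1:][st[1:,4]>40])
for row in range(150,240,10):
    x=np.flatnonzero(w[row-140,35:70])
    print(row,(x.min()+260,x.max()+260) if len(x) else None, h[row,277])
for q in [(0,0,88),(-62,0,100),(-44,0,100),(-80,0,100)]:
    a=np.radians(137);X=np.array([.5135,-.1905,0])+np.array([np.cos(a)*q[0],np.sin(a)*q[0],q[2]])/1000;print(q,proj(W,X))
cv2.imwrite("pics/w1c.png",cv2.resize(im[130:250,200:360],(800,600),interpolation=cv2.INTER_CUBIC))
```

```text
rear top edge [array([ 0.4785, -0.2264,  0.14  ]), array([ 0.5457, -0.1516,  0.14  ])] width 0.10061710239164784 mid [ 0.5121 -0.189   0.14  ] yaw 138.04824880366965
[[ 44  15  14  80 938]
 [ 70  20   6  59 343]
 [ 77  25   6  57 328]] [[50.5213 55.7974]
 [72.4781 48.9155]
 [79.4116 52.1433]]
150 None [108 182 171]
160 (np.int64(269), np.int64(280)) [ 22 128 251]
170 (np.int64(270), np.int64(280)) [ 22 127 251]
180 (np.int64(270), np.int64(280)) [ 20 134 248]
190 (np.int64(271), np.int64(280)) [ 15 152 139]
200 (np.int64(270), np.int64(281)) [ 25 118 253]
210 (np.int64(270), np.int64(282)) [ 25 112 254]
220 (np.int64(270), np.int64(282)) [ 25 114 254]
230 (np.int64(271), np.int64(282)) [ 24 117 253]
(0, 0, 88) [274.1504 145.8122]
(-62, 0, 100) [274.3228 212.4867]
(-44, 0, 100) [274.2554 193.948 ]
(-80, 0, 100) [274.3882 230.4646]
```

View pics/w1c.png

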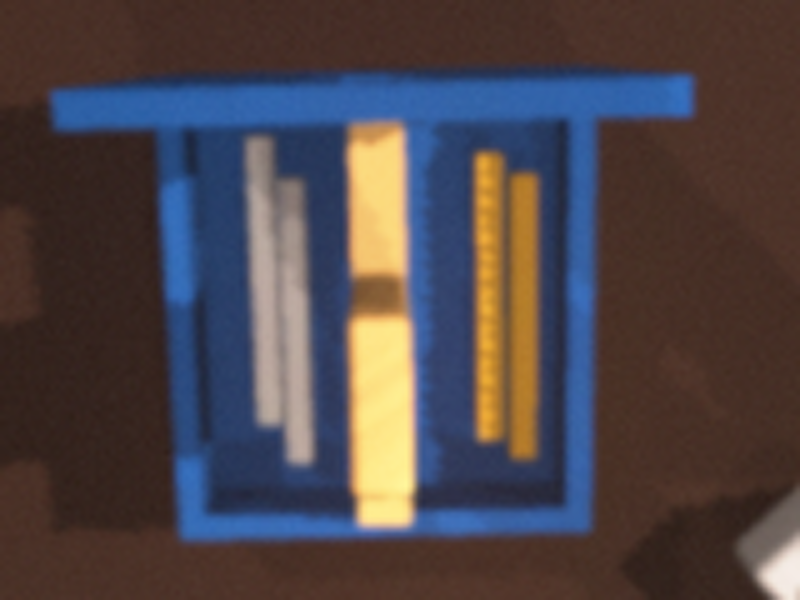

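In the crop, the handle top spans x 350–415 and y 318–493, which puts its centre at full-image pixel ≈ (276,211). The plate edge is tilted about 1.2°.

Run:
```python
from h import *
from cell import robot, optics, monitor
W=optics.read_camera("wrist");s=monitor.observe()
H=plane(ray(W,(276,211)),.1);print("handle",H, "len",np.linalg.norm(plane(ray(W,(276,193.6)),.1)-plane(ray(W,(276,228.6)),.1)))
a=np.radians(138);x=np.array([np.cos(a),np.sin(a)]);O=np.array([.5121,-.189]);print("from plate",O-.062*x)
S=np.array([.5135,-.1905])-.062*x; print("scene/side",S)
y=s["tool_rot"][2];T=(H[:2]+O-.062*x)/2;d=T-s["tool_pos"][:2]
print(T,"tool dx,dy",d@[np.cos(y),np.sin(y)],d@[np.sin(y),-np.cos(y)],"down",s["tool_pos"][2]-.159-.088)
```

```text
handle [ 0.5589 -0.2306  0.1   ] len 0.03444477146477762
from plate [ 0.5582 -0.2305]
scene/side [ 0.5596 -0.232 ]
[ 0.5585 -0.2306] tool dx,dy -0.0002953539764357492 0.0013825252180011648 down 0.15759290888815697
```

In the tool's units: 0.03 m is 0.0375, 0.0015 m is 0.0019, -0.021 rad is -0.0053.

send_path([
  {"trans":[0,0.0019,0.0375],"rot":[0,0,-0.0053]},
  {"trans":[0,0,0.0375]},
  {"trans":[0,0,0.0375]},
  {"trans":[0,0,0.0375]},
  {"trans":[0,0,0.0313]},
  {"trans":[0,0,0.0156]},
  {},
])

```text
time: 3.57
tool_pos: [0.5575, -0.2298, 0.2437]
tool_rot: [-3.14, -0.006, 2.409]
contact_force: [0.7, -0.3, 0.6]
opening: 0.0919
grip_force: 0.0
```

send_path([
  {},
  {},
  {},
  {},
  {},
  {},
], jaw=0.0, clamp_n=45)

```text
time: 4.07
tool_pos: [0.5585, -0.2303, 0.248]
tool_rot: [3.141, 0.001, 2.411]
contact_force: [-0.5, 0.6, 0.2]
opening: 0.0564
grip_force: 0.0
```

send_path([
  {},
  {},
  {},
  {},
  {},
  {},
  {},
  {},
])

```text
time: 4.73
tool_pos: [0.5583, -0.2305, 0.2472]
tool_rot: [-3.141, -0.0, 2.411]
contact_force: [-0.9, -1.9, -0.1]
opening: 0.0117
grip_force: 45.0
```

send_path([
  {},
  {},
  {},
  {},
])

```text
time: 5.07
tool_pos: [0.5583, -0.2304, 0.2472]
tool_rot: [-3.141, 0.0, 2.411]
contact_force: [-1.7, -2.2, 1.0]
opening: 0.0117
grip_force: 45.0
```

Gripped: the opening is 11.7 mm at 45 N. I'll lift, carry it to a standoff about 80 mm in front of the panel, and align the yaw.

In the tool's units: -0.03 m is -0.0375, -0.025 m is -0.0313.

send_path([
  {"trans":[0,0,-0.0125]},
  {"trans":[0,0,-0.0313]},
  {"trans":[0,0,-0.0375]},
  {"trans":[0,0,-0.0375]},
  {"trans":[0,0,-0.025]},
  {"trans":[0,0,-0.0063]},
])

```text
time: 5.57
tool_pos: [0.5589, -0.2301, 0.3715]
tool_rot: [3.14, 0.006, 2.411]
contact_force: [-0.4, -0.7, -3.8]
opening: 0.012
grip_force: 45.0
```

send_path([
  {"trans":[0.0088,0.0163,0]},
  {"trans":[0.0178,0.0326,0]},
  {"trans":[0.0178,0.0326,0]},
  {"trans":[0.0178,0.0326,0]},
  {"trans":[0.0178,0.0326,0]},
  {"trans":[0.0178,0.0326,0]},
])

```text
time: 6.07
tool_pos: [0.5958, -0.069, 0.3649]
tool_rot: [-3.14, -0.004, 2.411]
contact_force: [0.2, -0.1, -3.8]
opening: 0.0118
grip_force: 45.0
```

send_path([
  {"trans":[0.0178,0.0326,0]},
  {"trans":[0.0178,0.0326,0]},
  {"trans":[0.0178,0.0326,0]},
  {"trans":[0.0178,0.0326,0]},
  {"trans":[0.0178,0.0326,0]},
  {"trans":[0.0178,0.0326,0]},
  {"trans":[0.0088,0.0163,0]},
])

```text
time: 6.65
tool_pos: [0.6402, 0.1209, 0.3646]
tool_rot: [-3.14, -0.004, 2.414]
contact_force: [0.0, -0.7, -4.8]
opening: 0.0114
grip_force: 45.0
```

send_path([
  {"rot":[0,0,0.0075]},
  {"rot":[0,0,0.01]},
  {"rot":[0,0,0.005]},
  {},
  {},
])

```text
time: 7.07
tool_pos: [0.6405, 0.1164, 0.3662]
tool_rot: [-3.14, -0.001, 2.321]
contact_force: [0.6, -0.3, -4.3]
opening: 0.0118
grip_force: 45.0
```

Run:
```python
from h import *
from cell import robot, optics, monitor
Cs={n:optics.read_camera(n)for n in("scene","side","wrist")}
for n,c in Cs.items():cv2.imwrite(f"pics/{n}2.png",c["image"][:,:,::-1])
s=monitor.observe();print(s["tool_pos"],s["tool_rot"],Cs["wrist"]["pose"])
A=Cs["wrist"]["image"][:300,:400,::-1]
a=cv2.resize(Cs["scene"]["image"][100:250,250:450,::-1],(400,300))
b=cv2.resize(Cs["side"]["image"][60:210,170:370,::-1],(400,300))
w=Cs["wrist"]["image"][:,:,::-1];w=cv2.resize(w[0:225,:],(747,300))
w=np.hstack([w,np.zeros((300,53,3),np.uint8)])
cv2.imwrite("pics/m2.png",np.vstack([np.hstack([a,b]),w]))
```

```text
[0.6406 0.1162 0.367 ] [-3.1413 -0.0002  2.3209] [[ 0.731   0.6608  0.1702  0.5964]
 [ 0.6823 -0.7078 -0.1827  0.1657]
 [-0.0003  0.2497 -0.9683  0.3471]
 [ 0.      0.      0.      1.    ]]
```

View pics/m2.png

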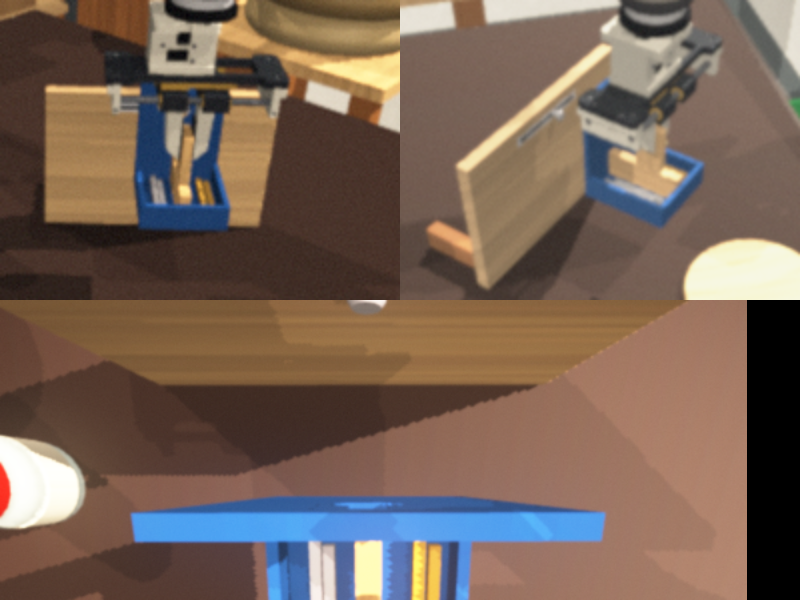

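The composite shows the caddy level in the gripper. In the wrist view the plate edge is horizontal and centred at about (276,160), the panel's foot line is level at row 63, and the bolt head is just visible at about (275,3), almost in line with the plate's middle. I'll measure the lateral offset and angles with masks.

Run:
```python
from h import *
from cell import robot, optics, monitor
W=optics.read_camera("wrist");im=W["image"][:,:,::-1];h=cv2.cvtColor(im,cv2.COLOR_BGR2HSV)
b=cv2.inRange(h,(100,150,150),(115,255,255));b[:155]=0;b[185:]=0
xs=np.nonzero(b[162:178])[1];print("plate cols",xs.min(),xs.max())
bot=[];cols=np.arange(112,440)
top=[];
for c in cols:
    r=np.flatnonzero(b[:,c]);top.append(r[0] if len(r) else np.nan)
ok=~np.isnan(top);p=np.polyfit(cols[ok],np.array(top)[ok],1);print("plate slope deg",np.degrees(p[0]),np.polyval(p,276))
g=im.astype(float).sum(2)
e=[];cc=np.arange(140,380,4)
for c in cc:
    col=cv2.GaussianBlur(g[40:85,c:c+1],(1,5),0)[:,0];e.append(40+np.argmin(np.diff(col)))
p=np.polyfit(cc,e,1);r=np.array(e)-np.polyval(p,cc);k=abs(r)<3;p=np.polyfit(cc[k],np.array(e)[k],1);print("panel foot slope deg",np.degrees(p[0]),np.polyval(p,276),k.sum(),len(k))
pf=[plane(ray(W,(u,np.polyval(p,u))),0) for u in(150,370)];d=pf[1]-pf[0];print("panel yaw",np.degrees(np.arctan2(d[1],d[0]))+90,pf)
hd=cv2.inRange(h,(0,0,110),(180,70,255));hd[12:]=0;hd[:,:240]=0;hd[:,310:]=0
for r in range(9):
    x=np.flatnonzero(hd[r]);print(r,x.min() if len(x) else None,x.max() if len(x) else None)
s=monitor.observe();R=s["tool_rot"][2];t=s["tool_pos"]
ax=np.array([np.cos(R),np.sin(R)])
# lateral (tool y) coordinates relative to TCP
ly=np.array([np.sin(R),-np.cos(R)])
for n,u,v,z in[("plL",xs.min()-.5,170,.26),("plR",xs.max()+.5,170,.26),("bolt",275,1,.18)]:
    P=plane(ray(W,(u,v)),z);print(n,P,"lat",(P[:2]-t[:2])@ly,"fwd",(P[:2]-t[:2])@ax)
```

```text
plate cols 100 451
plate slope deg 0.543623685321853 156.72120742623463
panel foot slope deg -0.24039073927411939 62.391145688617215 60 60
panel yaw 133.23666581520467 [array([0.4487, 0.1324, 0.    ]), array([0.6151, 0.2889, 0.    ])]
0 260 289
1 260 289
2 261 288
3 262 288
4 262 287
5 263 286
6 264 285
7 264 284
8 266 283
plL [0.5656 0.1253 0.26  ] lat -0.04865115828553132 fwd 0.057761137734413666
plR [0.6386 0.1934 0.26  ] lat 0.051178497001004845 fwd 0.05784464762186593
bolt [0.5525 0.2121 0.18  ] lat 0.0008890408407391746 fwd 0.13018375554703385
```

Lateral error is about 0.5 mm and yaw error about 0.3°. The panel face is 0.143 m ahead of the tool by both estimates, so the gap is 81 mm. I'll lower 38 mm to put the hole at bolt height, advance 55 mm, and check.

In the tool's units: 0.0143 m is 0.0179, 0.01 m is 0.0125, -0.004 rad is -0.001.

send_path([
  {"trans":[0,-0.0008,0.0125],"rot":[0,0,-0.001]},
  {"trans":[0,0,0.0179]},
  {"trans":[0,0,0.0125]},
  {"trans":[0,0,0.0044]},
  {},
  {},
])

```text
time: 7.77
tool_pos: [0.6403, 0.116, 0.3293]
tool_rot: [-3.141, -0.0, 2.325]
contact_force: [0.6, -0.0, -5.4]
opening: 0.012
grip_force: 45.0
```

send_path([
  {"trans":[0.0088,0,0]},
  {"trans":[0.0163,0,0]},
  {"trans":[0.0175,0,0]},
  {"trans":[0.0138,0,0]},
  {"trans":[0.0075,0,0]},
  {"trans":[0.005,0,0]},
  {},
  {},
])

```text
time: 8.43
tool_pos: [0.6025, 0.1563, 0.3296]
tool_rot: [3.141, 0.001, 2.325]
contact_force: [0.0, -0.5, -3.8]
opening: 0.0119
grip_force: 45.0
```

Run:
```python
from h import *
from cell import robot, optics, monitor
Cs={n:optics.read_camera(n)for n in("scene","side","wrist")}
for n,c in Cs.items():cv2.imwrite(f"pics/{n}3.png",c["image"][:,:,::-1])
s=monitor.observe();print(s["tool_pos"],s["tool_rot"],s["contact_force"])
a=cv2.resize(Cs["scene"]["image"][130:205,285:385,::-1],(400,300),interpolation=cv2.INTER_CUBIC)
b=cv2.resize(Cs["side"]["image"][85:160,200:300,::-1],(400,300),interpolation=cv2.INTER_CUBIC)
w=Cs["wrist"]["image"][60:210,75:475,::-1];w=cv2.resize(w,(800,300))
cv2.imwrite("pics/m3.png",np.vstack([np.hstack([a,b]),w]))
```

```text
[0.6029 0.1557 0.3293] [3.1415 0.0004 2.3242] [-0.2229 -0.2962 -4.76  ]
```

View pics/m3.png

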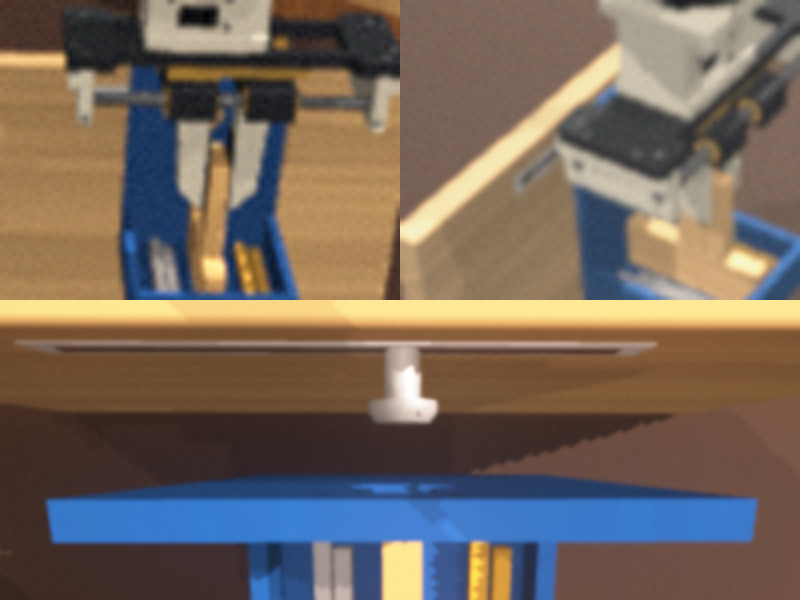

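In the wrist view the bolt head is centred at crop x≈403, the plate middle at 402 and the keyhole at about 403, so they line up. The bolt height from its apparent size is about 0.181 m. The remaining gap is about 26 mm, so I'll advance in small steps while watching the force.

In the tool's units: 0.004 m is 0.005.

send_path([
  {"trans":[0.005,0,0]},
  {"trans":[0.005,0,0]},
  {"trans":[0.005,0,0]},
  {},
])

```text
time: 8.92
tool_pos: [0.5937, 0.1655, 0.3293]
tool_rot: [-3.141, -0.001, 2.325]
contact_force: [-0.9, 0.5, -5.6]
opening: 0.012
grip_force: 45.0
```

send_path([
  {"trans":[0.0038,0,0]},
  {"trans":[0.0038,0,0]},
  {},
])

```text
time: 9.17
tool_pos: [0.5898, 0.1698, 0.3294]
tool_rot: [-3.141, -0.0, 2.325]
contact_force: [-0.9, -0.3, -4.7]
opening: 0.0113
grip_force: 45.0
```

send_path([
  {"trans":[0.0025,0,0]},
  {"trans":[0.0025,0,0]},
  {},
])

```text
time: 9.42
tool_pos: [0.5873, 0.1724, 0.3294]
tool_rot: [-3.141, -0.0, 2.325]
contact_force: [-0.5, 0.2, -4.9]
opening: 0.0111
grip_force: 45.0
```

In the tool's units: 0.001 m is 0.0013.

send_path([
  {"trans":[0.0013,0,0]},
  {"trans":[0.0013,0,0]},
  {},
])

```text
time: 9.67
tool_pos: [0.586, 0.1737, 0.3294]
tool_rot: [-3.141, -0.0, 2.325]
contact_force: [-1.0, 0.8, -5.3]
opening: 0.0118
grip_force: 45.0
```

send_path([
  {"trans":[0.0013,0,0]},
  {},
])

```text
time: 9.83
tool_pos: [0.5854, 0.1744, 0.3294]
tool_rot: [-3.141, -0.0, 2.325]
contact_force: [-0.4, -0.1, -3.9]
opening: 0.0118
grip_force: 45.0
```

send_path([
  {"trans":[0.0013,0,0]},
  {},
])

```text
time: 10.0
tool_pos: [0.5848, 0.175, 0.3294]
tool_rot: [-3.142, 0.0, 2.325]
contact_force: [-0.0, -0.5, -5.2]
opening: 0.0117
grip_force: 45.0
```

In the tool's units: 0.001 m is 0.0013.

send_path([
  {"trans":[0.0013,0,0]},
  {},
])

```text
time: 10.17
tool_pos: [0.5844, 0.1752, 0.3295]
tool_rot: [-3.142, 0.002, 2.324]
contact_force: [2.2, -4.1, -6.4]
opening: 0.0119
grip_force: 45.0
```

send_path([
  {"trans":[0.0013,0,0]},
  {},
])

```text
time: 10.33
tool_pos: [0.5842, 0.1754, 0.3295]
tool_rot: [3.141, 0.003, 2.324]
contact_force: [5.3, -6.9, -5.5]
opening: 0.0113
grip_force: 45.0
```

Run:
```python
from h import *
from cell import robot, optics, monitor
c=optics.read_camera("wrist");cv2.imwrite("pics/w4.png",cv2.resize(c["image"][80:230,75:475,::-1],(800,300)));print(monitor.observe()["contact_force"])
```

```text
[ 4.7214 -6.5487 -6.1962]
```

View pics/w4.png

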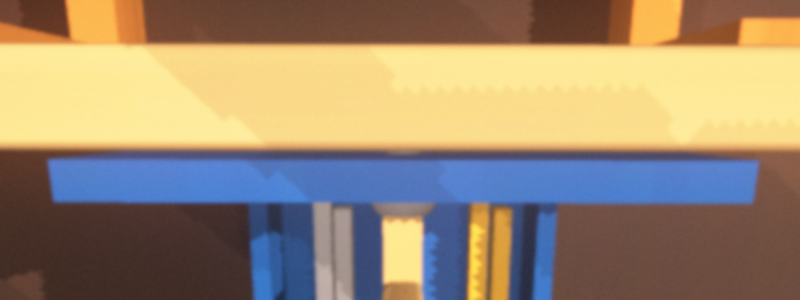

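Contact at the predicted 81 mm with about 8 N. The view shows the plate flush against the panel and the bolt head through to the front side at (404,208). Now I'll lower it.

In the tool's units: 0.003 m is 0.0038, 0.002 m is 0.0025.

send_path([
  {"trans":[0,0,0.0025]},
  {"trans":[0,0,0.0038]},
  {"trans":[0,0,0.0038]},
  {"trans":[0,0,0.0038]},
  {},
])

```text
time: 10.8
tool_pos: [0.5845, 0.1757, 0.3191]
tool_rot: [3.139, 0.004, 2.324]
contact_force: [5.5, -5.1, -4.2]
opening: 0.0117
grip_force: 45.0
```

send_path([
  {"trans":[0,0,0.0038]},
  {"trans":[0,0,0.0038]},
  {"trans":[0,0,0.0025]},
  {},
])

```text
time: 11.13
tool_pos: [0.5845, 0.1758, 0.3113]
tool_rot: [3.139, 0.004, 2.324]
contact_force: [6.0, -4.2, -3.7]
opening: 0.0118
grip_force: 45.0
```

In the tool's units: 0.0015 m is 0.0019.

send_path([
  {"trans":[0,0,0.0019]},
  {"trans":[0,0,0.0019]},
  {},
])

```text
time: 11.38
tool_pos: [0.5845, 0.1758, 0.3085]
tool_rot: [3.138, 0.004, 2.324]
contact_force: [5.3, -5.3, -3.2]
opening: 0.0116
grip_force: 45.0
```

send_path([
  {"trans":[0,0,0.0013]},
  {},
])

```text
time: 11.55
tool_pos: [0.5845, 0.1758, 0.3076]
tool_rot: [3.138, 0.004, 2.324]
contact_force: [6.4, -4.2, -2.4]
opening: 0.0118
grip_force: 45.0
```

send_path([
  {"trans":[0,0,0.0013]},
  {},
])

```text
time: 11.72
tool_pos: [0.5845, 0.1758, 0.3069]
tool_rot: [3.138, 0.004, 2.324]
contact_force: [5.0, -5.3, -0.4]
opening: 0.0119
grip_force: 45.0
```

In the tool's units: 0.001 m is 0.0013.

send_path([
  {"trans":[0,0,0.0013]},
  {},
])

```text
time: 11.88
tool_pos: [0.5845, 0.1759, 0.3067]
tool_rot: [3.138, 0.004, 2.324]
contact_force: [2.7, -4.3, 5.1]
opening: 0.0116
grip_force: 45.0
```

send_path([
  {"trans":[0,0,0.0013]},
  {},
  {},
])

```text
time: 12.13
tool_pos: [0.5845, 0.1759, 0.3066]
tool_rot: [3.137, 0.004, 2.324]
contact_force: [1.5, -5.5, 9.2]
opening: 0.0118
grip_force: 45.0
```

It's home: travel was 22.9 mm and the bolt is carrying load. I'll ease the preload, then open.

In the tool's units: -0.001 m is -0.0013.

send_path([
  {"trans":[0,0,-0.0013]},
  {"trans":[-0.0013,0,0]},
  {},
])

```text
time: 12.38
tool_pos: [0.5848, 0.1757, 0.3067]
tool_rot: [3.138, 0.002, 2.324]
contact_force: [-0.9, -4.1, 7.0]
opening: 0.0116
grip_force: 45.0
```

send_path([
  {},
  {},
  {},
  {},
  {},
  {},
  {},
  {},
], jaw=0.06)

```text
time: 13.05
tool_pos: [0.5841, 0.1759, 0.3043]
tool_rot: [-3.141, -0.0, 2.325]
contact_force: [-0.7, -0.2, 0.2]
opening: 0.0583
grip_force: 0.0
```

Run:
```python
from h import *
from cell import robot, optics, monitor
c=optics.read_camera("wrist");cv2.imwrite("pics/w5.png",cv2.resize(c["image"][80:230,75:475,::-1],(800,300)));print(monitor.observe()["contact_force"])
```

```text
[-0.8014  0.126  -0.2878]
```

View pics/w5.png

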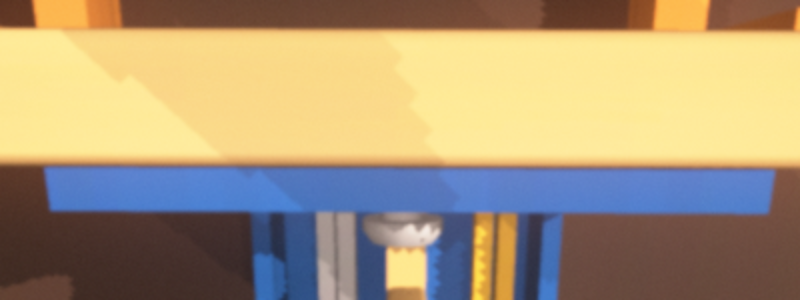

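The caddy hangs flush, with the bolt head standing proud of its front at about (402,230). I'll withdraw straight up, then back away.

In the tool's units: -0.03 m is -0.0375, -0.02 m is -0.025.

send_path([
  {"trans":[0,0,-0.0125]},
  {"trans":[0,0,-0.025]},
  {"trans":[0,0,-0.0375]},
  {"trans":[0,0,-0.0375]},
  {"trans":[0,0,-0.0375]},
  {"trans":[0,0,-0.025]},
  {},
])

```text
time: 13.68
tool_pos: [0.5842, 0.1759, 0.4508]
tool_rot: [3.133, 0.006, 2.325]
contact_force: [-0.1, 0.6, 0.5]
opening: 0.0601
grip_force: 0.0
```

send_path([
  {"trans":[-0.025,0,0]},
  {"trans":[-0.0375,0,0]},
  {"trans":[-0.0375,0,0]},
  {"trans":[-0.025,0,0]},
  {},
  {},
  {},
  {},
])

```text
time: 14.35
tool_pos: [0.6519, 0.1039, 0.4446]
tool_rot: [-3.142, -0.0, 2.326]
contact_force: [0.5, 0.0, -0.2]
opening: 0.0602
grip_force: 0.0
```

Run:
```python
from h import *
from cell import robot, optics, monitor
a=optics.read_camera("scene")["image"][:,:,::-1];b=optics.read_camera("side")["image"][:,:,::-1]
cv2.imwrite("pics/f.png",np.hstack([cv2.resize(a[110:270,120:400],(400,229)),cv2.resize(b[60:380,130:430],(400,427))[:229]]))
cv2.imwrite("pics/f.png",np.hstack([cv2.resize(a,(400,300)),cv2.resize(b,(400,300))]))
```

```text
(no output)
```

View pics/f.png

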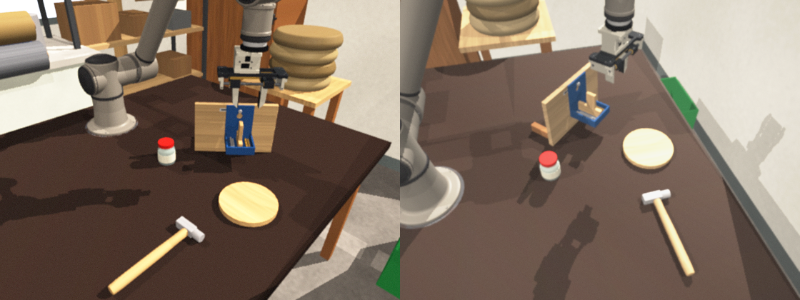

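Both views show the caddy hanging upright on the panel (scene ≈ (239,130), side ≈ (587,100)). The gripper is clear, and the jar, disc and hammer haven't moved.

```bash
python3 -c "
from cell import robot, optics, monitor
print(robot.hand_in())"
```

```text
the job is handed in; nothing more can be done
None
```

The caddy hangs upright on the panel with the bolt home at the top of the slot; the gripper is clear, the jar, hammer and seat board stand where they were, and the job was handed in after about 14.5 s of robot time (no verdict was returned).

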